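# Swing a door reader round the corner post and seat it in its programming dock

### The job

The square door reader on the dock's metal plate must be plugged in for programming, but its contact strip is turned a quarter turn away from the dock's contact head. Without lifting it, push it against the corner post and swing it round the post until it lies flat along the fence with the contact strip towards the head, then slide it along the fence until it has pushed the head fully home, and leave it there flat on the fence. Push gently all the while, with less than 25 N, and leave everything else on the bench where it is.

Things in the scene. Friction and masses are not known exactly. Their poses are not given: they have to be found in the camera images.
- dock: Programming dock, fixed to the bench: an aluminium plate 240 (x) x 410 (y) x 12 mm. Origin: centre of the plate's underside, on the bench; z up. All dock offsets here are in this frame, in mm. The reader slides on the plate's top (z = 12) and goes home towards the dock's -y.
- post_mid (a point): Centre, half-way up, of the upright round corner post at the fence's +y end (dock x = 43, y = 12, z = 35): fixed, 16 mm in diameter, top at z = 63. Its -x side is in line with the fence's face.
- fence_face (a point): Middle of the fence's face (dock x = 35, y = -95, z = 26), axes as the dock's. The fence is a fixed straight bar, 20 thick, from dock y = 3 to -192, top at z = 40; its face looks to the dock's -x.
- head_front (a point): Centre of the front face of the sliding contact head, a bar 50 mm wide (x) and 18 tall at dock x = -20, z = 32; y = -120 when out, -130 when fully home; axes as the dock's. It sticks out of the contact block, a fixed black housing: dock x -65 to 25, y -138 to -195, top at z = 58.
- contact_head (a joint): How far the contact head is pushed in, in m: 0 = out, as at the start; 0.010 = fully home on a hard stop. It slides towards the dock's -y, resists with about 10 N of friction all along, has no spring and stays where it is left.
- reader_mid (a point): Centre (half-way up) of the door reader: white square box 110 x 110 x 42 mm, 0.4 to 0.6 kg, a grey ring on top, loose on the plate, friction about 0.3 to 0.5 on plate, fence and post, too wide to grip. Its contact strip is in the middle of its own +x side, under a dark bar on the top's edge. When home, its +x points to the dock's -y and its centre is at dock x = -20, y = -75.
- reader: The same reader; origin at the centre of its underside. At the start it stands on the post's +y side, its own +x within 10 degrees of the dock's -x, up to 30 mm short of the post, which faces its side 10 to 30 mm in from the corner; the swing to home is a quarter turn anticlockwise seen from above, about the post.
- reader_contacts (a point): Middle of the reader's contact strip, on its own +x side, 55 mm from its centre and 20 mm above its underside.
- post: The corner post as a solid (its origin is that of the dock).
- fob_a: round blue key fob, 32 mm disc with a lug, 7 mm thick, lying on the dock's plate beside the contact block: bystander
- fob_b: a second such key fob on the bench: bystander
- screwdriver: 170 mm screwdriver on the bench: bystander
- breadboard: white breadboard 165 x 55 x 9 mm with three chips: bystander
- display: small display module 80 x 36 x 13 mm behind the dock: bystander
- model_door: grey model door with a small motor on top, 113 mm tall: bystander
- parts_tray: open black tray 130 x 90 x 30 mm: bystander
- wall_plate: flat square plate 80 x 80 x 14 mm on the bench, smaller and thinner than the reader: bystander
Mind the look-alikes: they are no part of the job. Leave any pink or purple look-alike of the reader alone.

How it is judged (in metres and radians):
On the way, in this order (a step that is already met when the one before it is completed fails the run):
1. The reader is swung about half-way round while it bears on the corner post (angle between the x axis of reader and the y axis of dock, either way round between 0.4 and 1.1 rad and contact force between reader and post above 0.3 N), for 0.1 s.
2. The reader lies flat along the fence (within 3 mm and 2.3 degrees), contacts towards the head, the head not yet pushed in (angle between the x axis of reader and the y axis of dock, either way round below 0.04 rad and x of reader_mid in the frame of dock between -0.023 and -0.017 m and value of joint contact_head below 0.002 m and y of reader_contacts in the frame of dock below -0.01 m), for 0.2 s.
3. The reader has pushed the contact head home (at least 9 of its 10 mm) (value of joint contact_head above 0.009 m), for 0.2 s.
At the end, for the whole second after the job is handed in: The reader lies on the plate, at rest and released, flat along the fence (centre within 3 mm of dock x = -20 mm, turned within 2.3 degrees), its contact strip towards the head and within 3 mm of it, and the contact head is pushed in at least 9 of its 10 mm (angle between the x axis of reader and the y axis of dock, either way round below 0.04 rad and x of reader_mid in the frame of dock between -0.023 and -0.017 m and value of joint contact_head above 0.009 m and y of reader_contacts in the frame of dock below -0.127 m and y of reader_contacts in the frame of head_front below 0.003 m and height (world z) of reader below 0.015 m and angle between reader's own z axis and vertical below 0.05 rad and linear speed of reader below 0.01 m/s); the robot touches nothing.
It fails at once if the robot pushes the reader with more than 25 N (contact force between any of the fingers, the arm and reader above 25 N).
It fails at once if the reader is lifted or tipped (height (world z) of reader above 0.024 m or angle between reader's own z axis and vertical above 0.2 rad).
It fails at once if anything else on the bench is moved by more than 15 mm (distance of any of fob_a, fob_b, screwdriver, breadboard, display, model_door, parts_tray, wall_plate from where it was at the start of the episode above 0.015 m).
It also fails if it takes over 72 s, if anything falls off the work surface, if the arm or the gripper's body presses on something with over 40 N, if the wrist force passes 120 N, or if a joint passes its speed limit or range.

### The arm

A 6-joint arm with a two-finger parallel gripper is mounted at the origin on the work surface. World frame = base frame: x ahead of the robot, y to its left, z up, the work surface at z = 0. Lengths are in mm, angles in degrees, forces in N, time in s.
With the tool pointing down it reaches from about 300 to 850 mm from the base axis. Payload 4.2 kg.
Tool frame: the origin (TCP) lies midway between the tips of the shut fingers; the grasp point (between the pads) lies 19 mm behind it (env.grip_point_offset is the distance from the TCP to the grasp point, in mm); z points along the fingers, x is the direction in which the jaws open and shut, and the axes are right-handed (so a half turn about z gives the same grasp; the last joint's range is limited). The gripper opens to 91 mm and grips with 3 to 60 N. Pads are 32 mm wide; open, the fingers measure 118 mm over their backs; the gripper's body (76 mm by 178 mm) begins 60 mm behind the grasp point.
Start: joints at [62.223, 18.312, 89.639, -0, 72.044, -1.146], TCP at [257.745, 514.014, 213.976] pointing down, gripper open.
Joint ranges: [-177.97, 177.97], [-48.28, 115.42], [12.27, 149.76], [-77.06, 257.06], [2.81, 150.46], [-146.56, 146.56]. Speed limits (degrees/s): [147.25, 147.25, 180, 180, 180, 180].

### API

Orientations are given as [roll, pitch, yaw] about the fixed x, y, z axes, in that order (R = Rz(yaw) Ry(pitch) Rx(roll)).
In Python, from workcell import env gives the robot as it stands.
- The arm moves only by the shell command python3 -m pendant 'ROWS' [FORCE]. ROWS is JSON, a list of rows, each an object with "xyz": the shift along the tool's x, y, z in m, a list of three; "roll": the turn about the tool's z in degrees; "jaw": the closure, from 0 (fully open) to 1 (shut). A call has exactly 8 rows; each row is the pose to reach, as a shift and turn from the pose commanded when the call began, along the tool's axes at that moment; what a row does not reach only later rows make up. A row lasts 1/8 s, in which the tool goes at most 62.5 mm and 10.7 degrees, less where a joint would pass 70% of its speed; a pose out of reach is approached as far as the arm can. A call with a gripper value outside its range is refused whole. The fingers move at their own pace and stop on an object; FORCE is the grip in N (left out, the last holds). Time passes only in rows, so rows that repeat a pose let the fingers close, or fill a call up. It gives the time, the measured TCP pose, the force and the opening at its end, in the units of the state.
- env.state(): the state, without advancing time (a new reading comes with each control period).
- env.grab_frame(name): name is "side" or "top" or "wrist"; returns (picture, depth): 384x512x3 uint8, blue, green, red; 384x512 float32, mm along the optical axis (not along the pixel's ray), 0 where there is no reading.
- env.camera_params(name): a dict with "camera_matrix" (3x3 intrinsics, pixels), "D" ([k1, k2, p1, p2, k3] as OpenCV has them; the pictures are not rectified), "cam_to_world" (4x4, takes a point from camera to world coordinates); the wrist camera has in their place "hand_eye" (4x4, takes a point from camera to tool coordinates, whose origin is the TCP and whose axes are the tool frame's). Camera axes: x right, y up, looking along -z (the intrinsics and any distortion apply to the point x, -y, -z); pixel columns grow to the right and rows downward; lengths in mm; the calibration is good to about 2 mm. A picture is of the moment at which its call begins: read the wrist's pose just before it. camera_params takes no time and is no camera call.
- env.job_done(): hands the job in, once; it reports no verdict.
The state is a dict: "time_s": time; "qpos": joint angles; "qvel": joint speeds; "effort": joint torques, N m; "ee_pos": TCP position; "ee_rot": TCP orientation; "force": force on the tool from outside, world axes, zero at the start; "torque": the same for the moment, N m; "gripper_width": finger opening in mm.
Only numpy, scipy, OpenCV 4.12 (cv2) and the standard library are available. Lean on these libraries where they do the work, as an engineer would, in place of code of your own. Each camera call takes 0.05 s, during which the arm holds its last target. There are 200 camera calls.

## Working session

There is one attempt and no reset: what is moved stays moved. The work goes in short steps, Python scripts to look and compute and a shell command to move; the robot and the scene stay as the last step left them, time stands still between calls to the robot, and variables do not carry over. Pictures are saved under pics/ and viewed, about 8 in all and at most 12, crops included, and the job is handed in when it is done.

```bash
mkdir -p pics; ls; cat > h.py <<'E'
import numpy as np, cv2
from workcell import env
def grab(name,fn=None):
    im,d=env.grab_frame(name)
    if fn: cv2.imwrite('pics/'+fn,im)
    return im,d
def ray(name,px,T=None):
    p=env.camera_params(name);K=np.array(p['camera_matrix'],float);D=np.array(p['D'],float)
    u=cv2.undistortPoints(np.array(px,float).reshape(-1,1,2),K,D).reshape(-1,2)
    d=np.c_[u[:,0],-u[:,1],-np.ones(len(u))]
    T=np.array(p['cam_to_world']) if T is None else T
    return T[:3,3],d@T[:3,:3].T
def onplane(name,px,z,T=None):
    o,d=ray(name,px,T); return o+d*((z-o[2])/d[:,2])[:,None]
def proj(name,P):
    p=env.camera_params(name);K=np.array(p['camera_matrix'],float);D=np.array(p['D'],float)
    T=np.linalg.inv(np.array(p['cam_to_world']));c=np.atleast_2d(P)@T[:3,:3].T+T[:3,3]
    c=c*[1,-1,-1]
    return cv2.projectPoints(c,np.zeros(3),np.zeros(3),K,D)[0].reshape(-1,2)
E
python3 - <<'E'
from h import *
print(env.state())
a,_=grab('top','top0.png');b,_=grab('side','side0.png')
print(env.camera_params('top'))
E
```

```text
pics
{'time_s': 0.0, 'qpos': array([ 6.22252563e+01,  1.83513129e+01,  8.97052991e+01, -1.43615363e-03,
        7.20421795e+01, -1.14421812e+00]), 'qvel': array([0.02363478, 0.02351841, 0.05791478, 0.01780095, 0.01824605,
       0.07195684]), 'effort': array([ 1.18031210e-03, -4.12466812e+01, -2.31974423e+01,  7.28930952e-02,
        4.53496724e-02, -1.39139865e-04]), 'ee_pos': array([257.49923859, 513.57414653, 213.13105471]), 'ee_rot': array([-1.79999392e+02,  9.87991010e-02,  6.33699190e+01]), 'force': array([ 0.71973073, -0.05762465, -0.391638  ]), 'torque': array([ 0.02251953, -0.02709762,  0.00960656]), 'gripper_width': 91.03102190167048}
{'camera_matrix': array([[392.17169038,   0.        , 252.3395229 ],
       [  0.        , 392.17169038, 197.38525789],
       [  0.        ,   0.        ,   1.        ]]), 'D': array([-0.05085506,  0.        ,  0.        ,  0.        ,  0.        ]), 'cam_to_world': array([[ 4.01014102e-02,  9.75863222e-01, -2.14669160e-01,
         3.02909153e+02],
       [-9.99195608e-01,  3.91898593e-02, -8.50243496e-03,
         1.42044973e+01],
       [ 1.15640603e-04,  2.14837441e-01,  9.76649815e-01,
         1.10034425e+03],
       [ 0.00000000e+00,  0.00000000e+00,  0.00000000e+00,
         1.00000000e+00]])}
```

View pics/top0.png

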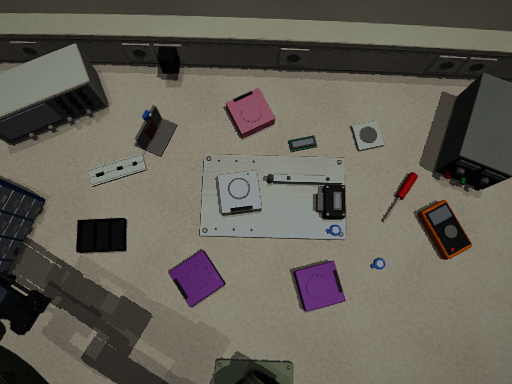

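View pics/side0.png

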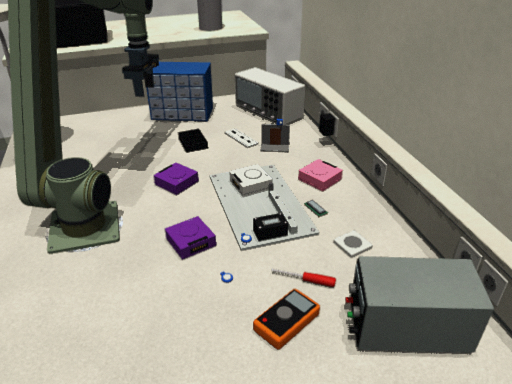

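The top view shows the dock plate at px (200–346, 155–238). The square candidates are:
- The white reader on the plate at (239,192), with its dark bar on the lower edge.
- The pink look-alike at (250,112).
- The purple look-alikes at (197,277) and (319,285).
- The small wall plate at (367,135).

Only the white one on the plate, with its ring and dark bar towards dock -x, fits the description.

```bash
python3 - <<'E'
from h import *
a=cv2.imread('pics/top0.png')
c=cv2.resize(a[145:250,190:360],None,fx=4.7,fy=4.7,interpolation=cv2.INTER_CUBIC);cv2.imwrite('pics/crop1.png',c)
hsv=cv2.cvtColor(a,cv2.COLOR_BGR2HSV)
print('plate',a[230,260],'reader',a[205,225],a[175,225],'bench',a[260,260], 'post',a[179,268])
E
```

```text
plate [141 145 138] reader [147 144 136] [141 144 137] bench [117 133 137] post [10 12 13]
```

View pics/crop1.png

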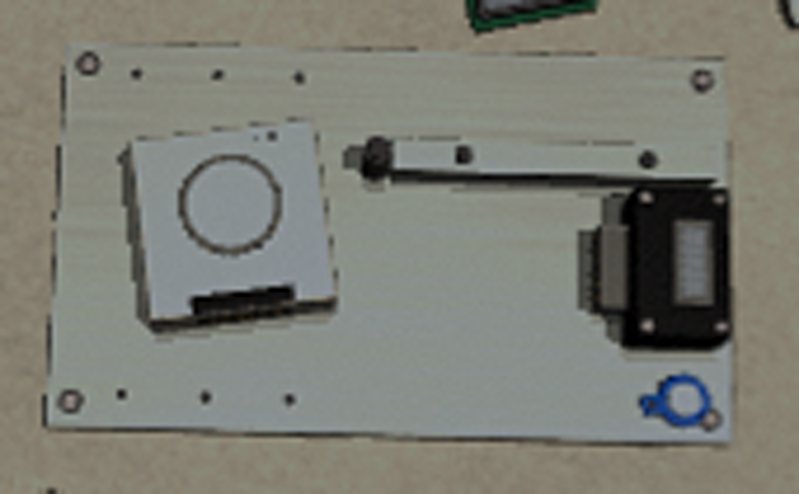

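The crop confirms it: white reader with ring and dark bar on the image-lower edge (towards dock -x), post at crop (378,155), head at (600,270), fob_a at (683,402). Now solving for the poses.

```bash
cat >> h.py <<'E'
def kabsch(A,B):
    A=np.array(A,float);B=np.array(B,float);a=A-A.mean(0);b=B-B.mean(0)
    th=np.arctan2((a[:,0]*b[:,1]-a[:,1]*b[:,0]).sum(),(a*b).sum());c,s=np.cos(th),np.sin(th)
    R=np.array([[c,-s],[s,c]]);t=B.mean(0)-R@A.mean(0)
    return th,t,np.linalg.norm(A@R.T+t-B,axis=1)
E
python3 - <<'E'
from h import *
f=lambda P:np.array(P,float)/4.7+[190,145]-0.4
pl=onplane('top',f([(67,44),(725,58),(732,442),(46,427)]),12)[:,:2]
th,t,e=kabsch([(120,205),(120,-205),(-120,-205),(-120,205)],pl);print('dock',np.degrees(th),t,e)
R=np.array([[np.cos(th),-np.sin(th)],[np.sin(th),np.cos(th)]])
toD=lambda P:(P-t)@R
rt=onplane('top',f([(130,143),(313,121),(337,298),(152,320)]),54)[:,:2]
th2,t2,e2=kabsch([(-55,-55),(-55,55),(55,55),(55,-55)],rt);print('reader',np.degrees(th2-th)%360,toD(t2),e2)
print('post',toD(onplane('top',f([(378,150)]),63)[:,:2]), 'head', toD(onplane('top',f([(581,232),(581,310)]),41)[:,:2]))
E
```

```text
dock 0.9303087177234634 [550.55210891 -35.34204936] [1.83363331 0.31843846 2.4661451  1.06624958]
reader 188.67964215992544 [-0.51325041 95.44035511] [1.35373283 1.93348165 1.46867901 2.42177954]
post [[41.03909481 11.820634  ]] head [[-8.12396448e-02 -1.09629251e+02]
 [-4.69083546e+01 -1.09193211e+02]]
```

```bash
cat >> h.py <<'E'
TH=np.radians(0.93);TD=np.array([550.55,-35.34])
RD=np.array([[np.cos(TH),-np.sin(TH)],[np.sin(TH),np.cos(TH)]])
rot=lambda a:np.array([[np.cos(a),-np.sin(a)],[np.sin(a),np.cos(a)]])
def dock2w(p): return RD@np.array(p)+TD
def w2dock(p): return (np.asarray(p)-TD)@RD
def rows(targets,start=None):
    """targets: dock x,y, world z (mm), tool yaw in dock frame (deg) -> tool shifts (m) and roll, tool pointing down"""
    s=env.state();p=s['ee_pos'];yaw=s['ee_rot'][2]
    print('t %.2f dock %s z %.1f yawD %.1f F %s w %.1f'%(s['time_s'],np.round(w2dock(p[:2]),1),p[2],yaw-.93,np.round(s['force'],1),s['gripper_width']))
    for x,y,z,ps in targets:
        d=np.r_[dock2w((x,y)),z]-p;c,n=np.cos(np.radians(yaw)),np.sin(np.radians(yaw))
        print([round(v/1000,4) for v in (d[0]*c+d[1]*n, d[0]*n-d[1]*c, -d[2])],'roll',round(-((ps+.93-yaw+180)%360-180),1))
E
python3 - <<'E'
from h import *
c=np.array([-.5,95.4]);A=rot(np.radians(188.7))
q=c+A@np.array([20,-85]);print('approach dock',q)
rows([(*q,214,8.7),(*q,80,8.7),(*q,24,8.7)])
# swing targets
print([np.round(np.r_[np.array([43,12])+rot(np.radians(f))@np.array([50,-134]),f-180],1).tolist() for f in (188.7,195,205,215,225,235,245,255,265,270)])
E
```

```text
approach dock [-33.12704746 176.39676397]
t 0.10 dock [-284.1  553.6] z 213.2 yawD 62.4 F [-0.  -0.5 -0.3] w 91.2
[np.float64(-0.2183), np.float64(0.397), np.float64(-0.0008)] roll 53.7
[np.float64(-0.2183), np.float64(0.397), np.float64(0.1332)] roll 53.7
[np.float64(-0.2183), np.float64(0.397), np.float64(0.1892)] roll 53.7
[[-26.7, 136.9, 8.7], [-40.0, 128.5, 15.0], [-58.9, 112.3, 25.0], [-74.8, 93.1, 35.0], [-87.1, 71.4, 45.0], [-95.4, 47.9, 55.0], [-99.6, 23.3, 65.0], [-99.4, -1.6, 75.0], [-94.8, -26.1, 85.0], [-91.0, -38.0, 90.0]]
```

```bash
python3 -m pendant '[{"xyz":[-0.03,0.055,0],"roll":8,"jaw":0.6},{"xyz":[-0.06,0.11,0],"roll":17,"jaw":0.6},{"xyz":[-0.09,0.165,0],"roll":26,"jaw":0.6},{"xyz":[-0.12,0.22,0],"roll":35,"jaw":0.6},{"xyz":[-0.15,0.275,0],"roll":44,"jaw":0.6},{"xyz":[-0.18,0.33,0],"roll":50,"jaw":0.6},{"xyz":[-0.21,0.38,0],"roll":53.7,"jaw":0.6},{"xyz":[-0.2183,0.397,0],"roll":53.7,"jaw":0.6}]' 20
python3 - <<'E'
from h import *
s=env.state();p=env.camera_params('wrist')
im,d=grab('wrist','w1.png')
c=np.array([-.5,95.4]);A=rot(np.radians(188.7));q=c+A@np.array([20,-85])
rows([(*q,90,8.7),(*q,24,8.7)]);print(p)
E
```

```text
time_s: 1.1
ee_pos: [515.8, 138.2, 213.5]
ee_rot: [180.0, 0.0, 9.5]
force: [-0.4, 0.6, -0.4]
gripper_width: 36.8
t 1.15 dock [-31.1 173.8] z 213.5 yawD 8.6 F [ 1.2 -0.8  0.3] w 36.6
[np.float64(-0.0016), np.float64(-0.0029), np.float64(0.1235)] roll -0.1
[np.float64(-0.0016), np.float64(-0.0029), np.float64(0.1895)] roll -0.1
{'camera_matrix': array([[334.40229943,   0.        , 262.20354438],
       [  0.        , 334.40229943, 190.57944057],
       [  0.        ,   0.        ,   1.        ]]), 'D': array([-0.07311021,  0.        ,  0.        ,  0.        ,  0.        ]), 'hand_eye': array([[ 9.99999610e-01, -8.75457828e-04, -1.14265231e-04,
         1.18589476e+00],
       [-8.76379887e-04, -9.68605015e-01, -2.48603212e-01,
        -6.98317260e+01],
       [ 1.06963752e-04,  2.48603215e-01, -9.68605405e-01,
        -1.71039498e+02],
       [ 0.00000000e+00,  0.00000000e+00,  0.00000000e+00,
         1.00000000e+00]])}
```

View pics/w1.png

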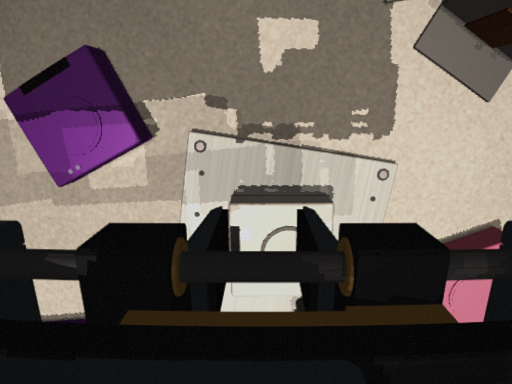

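Wrist view: plate's +y corners are at (191,130) and (396,163), and the reader's -y top edge runs (231,204)–(333,204), behind the fingers. I'll compare these with the top-camera pose.

```bash
cat >> h.py <<'E'
def wristT(s):
    from scipy.spatial.transform import Rotation as Ro
    T=np.eye(4);T[:3,:3]=Ro.from_euler('xyz',s['ee_rot'],degrees=True).as_matrix();T[:3,3]=s['ee_pos']
    return T@np.array(env.camera_params('wrist')['hand_eye'])
E
python3 - <<'E'
from h import *
T=wristT(env.state())
print('plate corners',w2dock(onplane('wrist',[(191,130),(396,163)],12,T)[:,:2]))
r=w2dock(onplane('wrist',[(231,204),(333,204)],54,T)[:,:2]);print('reader edge',r,'expect',[(np.array([-.5,95.4])+rot(np.radians(188.7))@np.array(v)).round(1) for v in [(55,-55),(-55,-55)]],np.linalg.norm(r[1]-r[0]))
E
python3 -m pendant '[{"xyz":[-0.0016,-0.003,0.05],"roll":0,"jaw":0.6},{"xyz":[-0.0016,-0.003,0.1],"roll":0,"jaw":0.6},{"xyz":[-0.0016,-0.003,0.14],"roll":0,"jaw":0.6},{"xyz":[-0.0016,-0.003,0.16],"roll":0,"jaw":0.6},{"xyz":[-0.0016,-0.003,0.175],"roll":0,"jaw":0.6},{"xyz":[-0.0016,-0.003,0.185],"roll":0,"jaw":0.6},{"xyz":[-0.0016,-0.003,0.1895],"roll":0,"jaw":0.6},{"xyz":[-0.0016,-0.003,0.1895],"roll":0,"jaw":0.6}]' 20
```

```text
plate corners [[-114.10494273  204.76796805]
 [ 120.00584426  203.17704343]]
reader edge [[-57.28310771 139.96016932]
 [ 46.98819604 155.72211272]] expect [array([-63.2, 141.4]), array([ 45.5, 158.1])] 105.45588482597037
time_s: 2.15
ee_pos: [512.9, 143.8, 24.7]
ee_rot: [-180.0, -0.0, 9.7]
force: [-0.6, 0.2, -0.6]
gripper_width: 36.6
```

```bash
python3 -m pendant '[{"xyz":[0,0.006,0],"roll":0,"jaw":0.6},{"xyz":[0,0.012,0],"roll":0,"jaw":0.6},{"xyz":[0,0.015,0],"roll":0,"jaw":0.6},{"xyz":[0,0.018,0],"roll":0,"jaw":0.6},{"xyz":[0,0.021,0],"roll":0,"jaw":0.6},{"xyz":[0,0.025,0],"roll":0,"jaw":0.6},{"xyz":[0,0.029,0],"roll":0,"jaw":0.6},{"xyz":[0,0.033,0],"roll":0,"jaw":0.6}]' 20
python3 - <<'E'
from h import *
S=[np.r_[np.array([43,12])+rot(np.radians(f))@np.array([50,-134]),24,f-180] for f in (188.7,191,194,197,200,203,206,209)]
rows(S)
E
```

```text
time_s: 3.15
ee_pos: [518.3, 110.9, 24.5]
ee_rot: [-180.0, -0.0, 9.7]
force: [-0.4, 2.1, 1.3]
gripper_width: 36.4
t 3.15 dock [-29.9 146.8] z 24.5 yawD 8.7 F [-0.4  2.1  1.3] w 36.4
[np.float64(0.0016), np.float64(0.0102), np.float64(0.0005)] roll 0.0
[np.float64(-0.0037), np.float64(0.0123), np.float64(0.0005)] roll -2.3
[np.float64(-0.0105), np.float64(0.0154), np.float64(0.0005)] roll -5.3
[np.float64(-0.0172), np.float64(0.0188), np.float64(0.0005)] roll -8.3
[np.float64(-0.0237), np.float64(0.0226), np.float64(0.0005)] roll -11.3
[np.float64(-0.0299), np.float64(0.0267), np.float64(0.0005)] roll -14.3
[np.float64(-0.036), np.float64(0.0311), np.float64(0.0005)] roll -17.3
[np.float64(-0.0418), np.float64(0.0359), np.float64(0.0005)] roll -20.3
```

```bash
python3 -m pendant '[{"xyz":[0,0.003,0],"roll":0,"jaw":0.6},{"xyz":[0,0.006,0],"roll":0,"jaw":0.6},{"xyz":[0.001,0.008,0],"roll":0,"jaw":0.6},{"xyz":[0.0016,0.0102,0],"roll":0,"jaw":0.6},{"xyz":[-0.001,0.0113,0],"roll":-1.2,"jaw":0.6},{"xyz":[-0.0037,0.0123,0],"roll":-2.3,"jaw":0.6},{"xyz":[-0.007,0.0138,0],"roll":-3.8,"jaw":0.6},{"xyz":[-0.0105,0.0154,0],"roll":-5.3,"jaw":0.6}]' 20
python3 - <<'E'
from h import *
S=[np.r_[np.array([43,12])+rot(np.radians(f))@np.array([50,-134]),24,f-180] for f in (196,198,200,202,204,206,208,210)]
rows(S)
grab('top','t2.png')
a=cv2.imread('pics/t2.png');cv2.imwrite('pics/t2c.png',cv2.resize(a[145:250,190:360],None,fx=4.7,fy=4.7,interpolation=cv2.INTER_CUBIC))
E
```

```text
time_s: 4.15
ee_pos: [510.5, 94.0, 24.5]
ee_rot: [180.0, -0.0, 15.1]
force: [1.5, 1.8, -0.4]
gripper_width: 36.4
t 4.15 dock [-38. 130.] z 24.5 yawD 14.1 F [ 1.5  1.8 -0.4] w 36.4
[np.float64(-0.0046), np.float64(0.0019), np.float64(0.0005)] roll -1.9
[np.float64(-0.0092), np.float64(0.0039), np.float64(0.0005)] roll -3.9
[np.float64(-0.0137), np.float64(0.006), np.float64(0.0005)] roll -5.9
[np.float64(-0.0181), np.float64(0.0083), np.float64(0.0005)] roll -7.9
[np.float64(-0.0225), np.float64(0.0107), np.float64(0.0005)] roll -9.9
[np.float64(-0.0268), np.float64(0.0133), np.float64(0.0005)] roll -11.9
[np.float64(-0.0309), np.float64(0.0161), np.float64(0.0005)] roll -13.9
[np.float64(-0.035), np.float64(0.019), np.float64(0.0005)] roll -15.9
```

View pics/t2c.png

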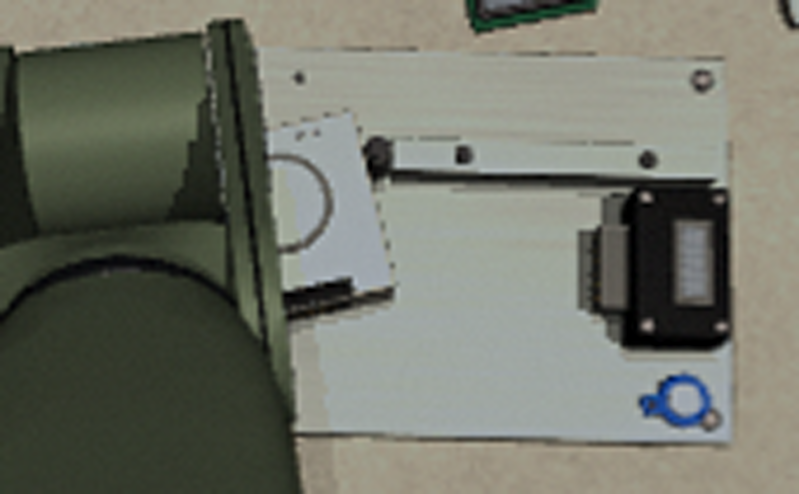

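The reader (crop 270–395, 110–300) now bears on the post at (378,155), turning anticlockwise as planned. I'll continue the swing.

```bash
python3 -m pendant '[{"xyz":[-0.0046,0.0019,0],"roll":-2,"jaw":0.6},{"xyz":[-0.0092,0.0039,0],"roll":-4,"jaw":0.6},{"xyz":[-0.0137,0.006,0],"roll":-6,"jaw":0.6},{"xyz":[-0.0181,0.0083,0],"roll":-8,"jaw":0.6},{"xyz":[-0.0225,0.0107,0],"roll":-10,"jaw":0.6},{"xyz":[-0.0268,0.0133,0],"roll":-12,"jaw":0.6},{"xyz":[-0.0309,0.0161,0],"roll":-14,"jaw":0.6},{"xyz":[-0.035,0.019,0],"roll":-16,"jaw":0.6}]' 20
python3 - <<'E'
from h import *
S=[np.r_[np.array([43,12])+rot(np.radians(f))@np.array([50,-134]),24,f-180] for f in (212,214,216,218,220,222,224,226)]
rows(S)
E
```

```text
time_s: 5.2
ee_pos: [481.2, 66.6, 24.5]
ee_rot: [-180.0, 0.0, 31.1]
force: [0.3, 3.1, 0.7]
gripper_width: 36.8
t 5.20 dock [-67.6 103.1] z 24.5 yawD 30.1 F [0.3 3.1 0.7] w 36.8
[np.float64(-0.0044), np.float64(0.002), np.float64(0.0005)] roll -1.9
[np.float64(-0.009), np.float64(0.004), np.float64(0.0005)] roll -3.9
[np.float64(-0.0135), np.float64(0.0061), np.float64(0.0005)] roll -5.9
[np.float64(-0.0179), np.float64(0.0084), np.float64(0.0005)] roll -7.9
[np.float64(-0.0223), np.float64(0.0109), np.float64(0.0005)] roll -9.9
[np.float64(-0.0265), np.float64(0.0135), np.float64(0.0005)] roll -11.9
[np.float64(-0.0307), np.float64(0.0162), np.float64(0.0005)] roll -13.9
[np.float64(-0.0348), np.float64(0.0191), np.float64(0.0005)] roll -15.9
```

```bash
python3 -m pendant '[{"xyz":[-0.0044,0.0025,0],"roll":-2,"jaw":0.6},{"xyz":[-0.009,0.0045,0],"roll":-4,"jaw":0.6},{"xyz":[-0.0135,0.0066,0],"roll":-6,"jaw":0.6},{"xyz":[-0.0179,0.0089,0],"roll":-8,"jaw":0.6},{"xyz":[-0.0223,0.0114,0],"roll":-10,"jaw":0.6},{"xyz":[-0.0265,0.014,0],"roll":-12,"jaw":0.6},{"xyz":[-0.0307,0.0167,0],"roll":-14,"jaw":0.6},{"xyz":[-0.0348,0.0196,0],"roll":-16,"jaw":0.6}]' 20
python3 - <<'E'
from h import *
S=[np.r_[np.array([43,12])+rot(np.radians(f))@np.array([50,-134]),24,f-180] for f in (228,230,232,234,236,238,240,242)]
rows(S)
grab('top','t3.png');grab('side','s3.png')
a=cv2.imread('pics/t3.png')[145:250,190:360];b=cv2.imread('pics/s3.png')[150:255,180:350]
cv2.imwrite('pics/c3.png',cv2.resize(np.vstack([a,b]),None,fx=2.8,fy=2.8,interpolation=cv2.INTER_CUBIC))
E
```

```text
time_s: 6.2
ee_pos: [460.8, 32.0, 24.5]
ee_rot: [-179.9, 0.0, 47.1]
force: [-1.6, 3.0, 1.5]
gripper_width: 36.3
t 6.20 dock [-88.6  68.8] z 24.5 yawD 46.1 F [-1.6  3.   1.5] w 36.3
[np.float64(-0.0041), np.float64(0.002), np.float64(0.0005)] roll -1.9
[np.float64(-0.0087), np.float64(0.0039), np.float64(0.0005)] roll -3.9
[np.float64(-0.0132), np.float64(0.0061), np.float64(0.0005)] roll -5.9
[np.float64(-0.0176), np.float64(0.0084), np.float64(0.0005)] roll -7.9
[np.float64(-0.022), np.float64(0.0108), np.float64(0.0005)] roll -9.9
[np.float64(-0.0263), np.float64(0.0134), np.float64(0.0005)] roll -11.9
[np.float64(-0.0304), np.float64(0.0161), np.float64(0.0005)] roll -13.9
[np.float64(-0.0345), np.float64(0.019), np.float64(0.0005)] roll -15.9
```

View pics/c3.png

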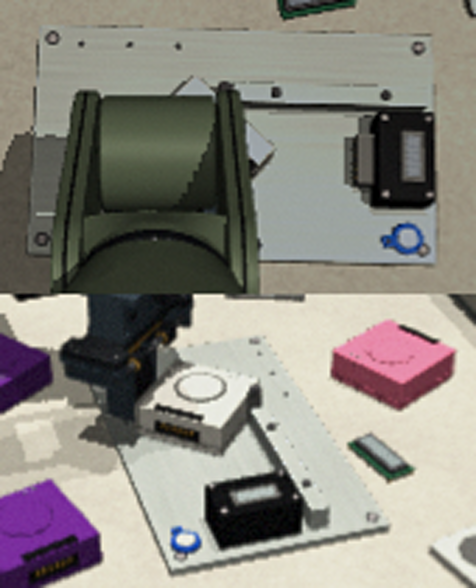

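The reader is half-way round, flat on the plate, with its +y face on the post and the fingers on its back face. I'll continue.

```bash
python3 -m pendant '[{"xyz":[-0.0041,0.0025,0],"roll":-2,"jaw":0.6},{"xyz":[-0.0087,0.0044,0],"roll":-4,"jaw":0.6},{"xyz":[-0.0132,0.0066,0],"roll":-6,"jaw":0.6},{"xyz":[-0.0176,0.0089,0],"roll":-8,"jaw":0.6},{"xyz":[-0.022,0.0113,0],"roll":-10,"jaw":0.6},{"xyz":[-0.0263,0.0139,0],"roll":-12,"jaw":0.6},{"xyz":[-0.0304,0.0166,0],"roll":-14,"jaw":0.6},{"xyz":[-0.0345,0.0195,0],"roll":-16,"jaw":0.6}]' 20
python3 - <<'E'
from h import *
S=[np.r_[np.array([43,12])+rot(np.radians(f))@np.array([50,-134]),24,f-180] for f in (244,246,248,250,252,254,256,258)]
rows(S)
E
```

```text
time_s: 7.3
ee_pos: [450.9, -6.3, 24.2]
ee_rot: [-179.8, 0.1, 63.0]
force: [-1.8, 3.3, 3.0]
gripper_width: 36.3
t 7.30 dock [-99.2  30.7] z 24.2 yawD 62.1 F [-1.8  3.3  3. ] w 36.3
[np.float64(-0.0044), np.float64(0.0021), np.float64(0.0002)] roll -1.9
[np.float64(-0.009), np.float64(0.0041), np.float64(0.0002)] roll -3.9
[np.float64(-0.0135), np.float64(0.0063), np.float64(0.0002)] roll -5.9
[np.float64(-0.0179), np.float64(0.0086), np.float64(0.0002)] roll -7.9
[np.float64(-0.0223), np.float64(0.011), np.float64(0.0002)] roll -9.9
[np.float64(-0.0265), np.float64(0.0136), np.float64(0.0002)] roll -11.9
[np.float64(-0.0307), np.float64(0.0163), np.float64(0.0002)] roll -13.9
[np.float64(-0.0348), np.float64(0.0192), np.float64(0.0002)] roll -15.9
```

```bash
python3 -m pendant '[{"xyz":[-0.0044,0.0024,0],"roll":-2,"jaw":0.6},{"xyz":[-0.009,0.0044,0],"roll":-4,"jaw":0.6},{"xyz":[-0.0135,0.0066,0],"roll":-6,"jaw":0.6},{"xyz":[-0.0179,0.0089,0],"roll":-8,"jaw":0.6},{"xyz":[-0.0223,0.0113,0],"roll":-10,"jaw":0.6},{"xyz":[-0.0265,0.0138,0],"roll":-12,"jaw":0.6},{"xyz":[-0.0307,0.0165,0],"roll":-14,"jaw":0.6},{"xyz":[-0.0348,0.0192,0],"roll":-16,"jaw":0.6}]' 20
python3 - <<'E'
from h import *
S=[np.r_[np.array([43,12])+rot(np.radians(f))@np.array([50,-134]),24,f-180] for f in (260,262,264,266,267,268,269,270)]
rows(S)
s=env.state();im,d=grab('wrist')
grab('side','s4.png')
b=cv2.imread('pics/s4.png')[150:255,180:350]
cv2.imwrite('pics/c4.png',cv2.resize(b,None,fx=4,fy=4,interpolation=cv2.INTER_CUBIC))
E
```

```text
time_s: 8.3
ee_pos: [451.7, -46.1, 24.1]
ee_rot: [-179.8, 0.0, 79.0]
force: [-4.0, 2.1, 2.0]
gripper_width: 36.4
t 8.30 dock [-99.   -9.1] z 24.1 yawD 78.1 F [-4.   2.1  2. ] w 36.4
[np.float64(-0.0045), np.float64(0.0023), np.float64(0.0001)] roll -1.9
[np.float64(-0.009), np.float64(0.0043), np.float64(0.0001)] roll -3.9
[np.float64(-0.0136), np.float64(0.0064), np.float64(0.0001)] roll -5.9
[np.float64(-0.018), np.float64(0.0087), np.float64(0.0001)] roll -7.9
[np.float64(-0.0202), np.float64(0.0099), np.float64(0.0001)] roll -8.9
[np.float64(-0.0223), np.float64(0.0111), np.float64(0.0001)] roll -9.9
[np.float64(-0.0245), np.float64(0.0124), np.float64(0.0001)] roll -10.9
[np.float64(-0.0266), np.float64(0.0137), np.float64(0.0001)] roll -11.9
```

View pics/c4.png

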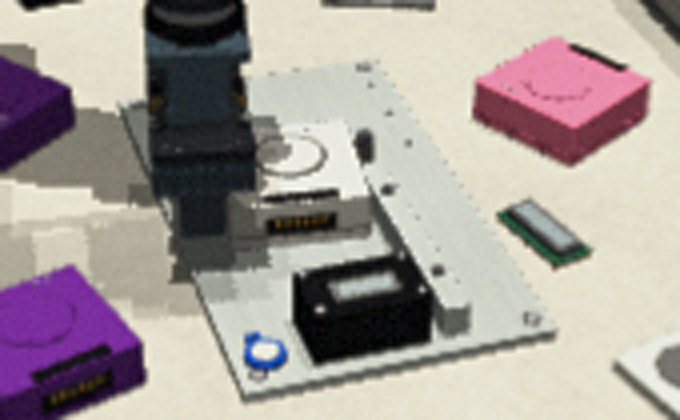

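Nearly flat: about 12° to go, with the strip facing the head. Next I'll close it more slowly.

```bash
python3 -m pendant '[{"xyz":[-0.0045,0.0023,0],"roll":-2,"jaw":0.6},{"xyz":[-0.009,0.0043,0],"roll":-4,"jaw":0.6},{"xyz":[-0.0136,0.0064,0],"roll":-6,"jaw":0.6},{"xyz":[-0.018,0.0082,0],"roll":-8,"jaw":0.6},{"xyz":[-0.0202,0.0092,0],"roll":-9,"jaw":0.6},{"xyz":[-0.0223,0.0102,0],"roll":-10,"jaw":0.6},{"xyz":[-0.0245,0.011,0],"roll":-11,"jaw":0.6},{"xyz":[-0.0266,0.012,0],"roll":-12,"jaw":0.6}]' 20
python3 - <<'E'
from h import *
rows([(-91,-38,24,90)])
grab('top','t5.png');grab('side','s5.png')
E
```

```text
time_s: 9.4
ee_pos: [458.0, -74.0, 23.7]
ee_rot: [-179.7, -0.1, 91.0]
force: [-6.1, 2.4, 1.3]
gripper_width: 36.5
t 9.40 dock [-93.2 -37.2] z 23.7 yawD 90.0 F [-6.1  2.4  1.3] w 36.5
[np.float64(-0.0008), np.float64(0.0022), np.float64(-0.0003)] roll 0.0
```

```bash
python3 -m pendant '[{"xyz":[0,0.0003,0],"roll":0,"jaw":0.6},{"xyz":[0,0.0006,0],"roll":0,"jaw":0.6},{"xyz":[0,0.0009,0],"roll":0,"jaw":0.6},{"xyz":[0,0.0012,0],"roll":0,"jaw":0.6},{"xyz":[0,0.0015,0],"roll":0,"jaw":0.6},{"xyz":[0,0.0015,0],"roll":0,"jaw":0.6},{"xyz":[0,0.0015,0],"roll":0,"jaw":0.6},{"xyz":[0,0.0015,0],"roll":0,"jaw":0.6}]' 20
python3 - <<'E'
from h import *
rows([(-91,-38,24,90)])
E
```

```text
time_s: 10.5
ee_pos: [457.9, -74.2, 23.7]
ee_rot: [-179.5, -0.1, 91.0]
force: [-9.0, 0.2, 4.4]
gripper_width: 36.5
t 10.50 dock [-93.3 -37.3] z 23.7 yawD 90.0 F [-9.   0.2  4.4] w 36.5
[np.float64(-0.0007), np.float64(0.0023), np.float64(-0.0003)] roll 0.0
```

```bash
python3 -m pendant '[{"xyz":[0,-0.005,0],"roll":0,"jaw":0.6},{"xyz":[0,-0.02,0],"roll":0,"jaw":0.6},{"xyz":[0,-0.03,-0.03],"roll":0,"jaw":0.6},{"xyz":[0,-0.03,-0.08],"roll":0,"jaw":0.6},{"xyz":[0.04,-0.03,-0.12],"roll":10,"jaw":0.6},{"xyz":[0.08,-0.03,-0.12],"roll":20,"jaw":0.6},{"xyz":[0.12,-0.03,-0.12],"roll":30,"jaw":0.6},{"xyz":[0.16,-0.03,-0.12],"roll":40,"jaw":0.6}]' 20
python3 - <<'E'
from h import *
rows([(-20,80,140,0)])
a,_=grab('top','t6.png');
cv2.imwrite('pics/c6.png',cv2.resize(a[145:250,190:360],None,fx=4.7,fy=4.7,interpolation=cv2.INTER_CUBIC))
E
```

```text
time_s: 11.5
ee_pos: [429.1, 85.9, 144.8]
ee_rot: [179.9, -0.1, 50.6]
force: [-0.3, 1.1, -0.3]
gripper_width: 36.5
t 11.50 dock [-119.5  123.2] z 144.8 yawD 49.7 F [-0.3  1.1 -0.3] w 36.5
[np.float64(0.0314), np.float64(0.1038), np.float64(0.0048)] roll 49.7
```

View pics/c6.png

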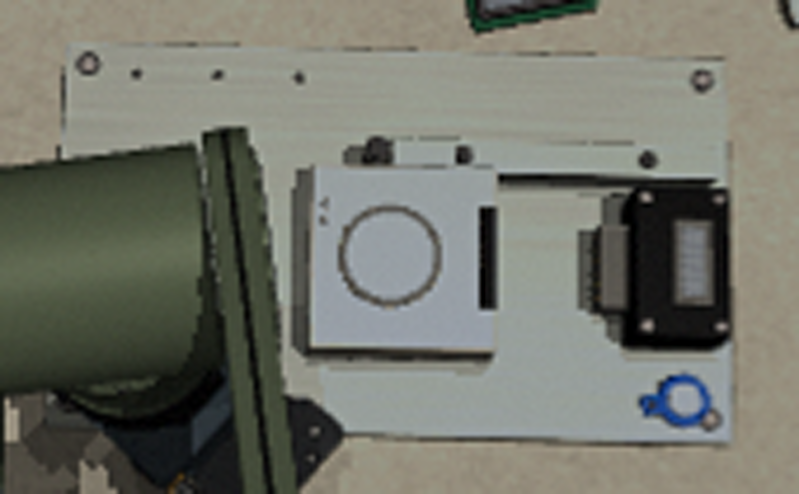

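Reader at crop (309–498, 167–352), lying along the fence, with the strip facing the head at (581–630, 200–340). Next, its pose and the next approach.

```bash
python3 - <<'E'
from h import *
f=lambda P:np.array(P,float)/4.7+[190,145]-0.4
rt=w2dock(onplane('top',f([(313,167),(498,168),(496,352),(309,348)]),54)[:,:2])
th2,t2,e2=kabsch([(-55,55),(55,55),(55,-55),(-55,-55)],rt);print('reader',np.degrees(th2)%360,t2,e2)
c=t2+[0,55+16]; print(c); rows([(-20,c[1]+15,144,0),(-20,c[1]+15,24,0)])
E
```

```text
reader 270.15212469735366 [-20.9315231   -4.58820496] [1.97544137 0.27947229 1.83362501 1.18041945]
[-20.9315231   66.41179504]
t 11.55 dock [-119.3  126.9] z 144.8 yawD 49.4 F [0.5 0.9 0.3] w 36.3
[np.float64(0.0301), np.float64(0.105), np.float64(0.0008)] roll 49.4
[np.float64(0.0301), np.float64(0.105), np.float64(0.1208)] roll 49.4
```

Flat to 0.15°, x −20.9, y −4.6. Step 2's conditions should be met.

```bash
python3 -m pendant '[{"xyz":[0.005,0.02,0],"roll":10,"jaw":0.6},{"xyz":[0.012,0.045,0],"roll":20,"jaw":0.6},{"xyz":[0.02,0.07,0],"roll":30,"jaw":0.6},{"xyz":[0.027,0.095,0],"roll":40,"jaw":0.6},{"xyz":[0.030,0.105,0],"roll":49.5,"jaw":0.6},{"xyz":[0.030,0.105,0.03],"roll":49.5,"jaw":0.6},{"xyz":[0.030,0.105,0.03],"roll":49.5,"jaw":0.6},{"xyz":[0.030,0.105,0.03],"roll":49.5,"jaw":0.6}]' 20
python3 - <<'E'
from h import *
rows([(-20,85,24,0)])
E
```

```text
time_s: 12.55
ee_pos: [530.0, 41.9, 115.2]
ee_rot: [-180.0, -0.1, 1.5]
force: [-0.5, 0.2, -0.0]
gripper_width: 36.5
t 12.55 dock [-19.3  77.6] z 115.2 yawD 0.5 F [-0.5  0.2 -0. ] w 36.5
[np.float64(-0.0006), np.float64(-0.0074), np.float64(0.0912)] roll 0.5
```

```bash
python3 -m pendant '[{"xyz":[-0.0006,-0.0074,0],"roll":0.5,"jaw":0.6},{"xyz":[-0.0006,-0.0074,0.03],"roll":0.5,"jaw":0.6},{"xyz":[-0.0006,-0.0074,0.06],"roll":0.5,"jaw":0.6},{"xyz":[-0.0006,-0.0074,0.075],"roll":0.5,"jaw":0.6},{"xyz":[-0.0006,-0.0074,0.085],"roll":0.5,"jaw":0.6},{"xyz":[-0.0006,-0.0074,0.0905],"roll":0.5,"jaw":0.6},{"xyz":[-0.0006,-0.0074,0.0905],"roll":0.5,"jaw":0.6},{"xyz":[-0.0006,-0.0074,0.0905],"roll":0.5,"jaw":0.6}]' 20
python3 -m pendant '[{"xyz":[0,0.006,0],"roll":0,"jaw":0.6},{"xyz":[0,0.012,0],"roll":0,"jaw":0.6},{"xyz":[0,0.016,0],"roll":0,"jaw":0.6},{"xyz":[0,0.020,0],"roll":0,"jaw":0.6},{"xyz":[0,0.024,0],"roll":0,"jaw":0.6},{"xyz":[0,0.028,0],"roll":0,"jaw":0.6},{"xyz":[0,0.032,0],"roll":0,"jaw":0.6},{"xyz":[0,0.036,0],"roll":0,"jaw":0.6}]' 20
python3 - <<'E'
from h import *
rows([(-20,11,24,0),(-20,1,24,0),(-20,-4,24,0)])
E
```

```text
time_s: 13.55
ee_pos: [529.5, 49.5, 24.5]
ee_rot: [-180.0, -0.1, 1.0]
force: [0.1, 0.5, -0.1]
gripper_width: 36.5
time_s: 14.55
ee_pos: [529.5, 13.3, 24.0]
ee_rot: [-180.0, 0.0, 1.0]
force: [-0.4, 3.0, 1.4]
gripper_width: 36.5
t 14.55 dock [-20.2  49. ] z 24.0 yawD 0.0 F [-0.4  3.   1.4] w 36.5
[np.float64(0.0002), np.float64(0.038), np.float64(-0.0)] roll 0.0
[np.float64(0.0002), np.float64(0.048), np.float64(-0.0)] roll 0.0
[np.float64(0.0002), np.float64(0.053), np.float64(-0.0)] roll 0.0
```

```bash
python3 -m pendant '[{"xyz":[0,0.004,0],"roll":0,"jaw":0.6},{"xyz":[0,0.008,0],"roll":0,"jaw":0.6},{"xyz":[0,0.012,0],"roll":0,"jaw":0.6},{"xyz":[0,0.016,0],"roll":0,"jaw":0.6},{"xyz":[0,0.020,0],"roll":0,"jaw":0.6},{"xyz":[0,0.024,0],"roll":0,"jaw":0.6},{"xyz":[0,0.028,0],"roll":0,"jaw":0.6},{"xyz":[0,0.032,0],"roll":0,"jaw":0.6}]' 20
python3 - <<'E'
from h import *
rows([(-20,11,24,0),(-20,-4,24,0)])
a,_=grab('top','t7.png');b,_=grab('side','s7.png')
cv2.imwrite('pics/c7.png',cv2.resize(np.vstack([a[145:250,190:360],b[150:255,180:350]]),None,fx=2.8,fy=2.8,interpolation=cv2.INTER_CUBIC))
E
```

```text
time_s: 15.55
ee_pos: [530.1, -18.8, 23.9]
ee_rot: [-180.0, 0.0, 1.0]
force: [-0.2, 2.7, 1.5]
gripper_width: 36.9
t 15.55 dock [-20.2  16.9] z 23.9 yawD 0.0 F [-0.2  2.7  1.5] w 36.9
[np.float64(0.0002), np.float64(0.0059), np.float64(-0.0001)] roll 0.0
[np.float64(0.0002), np.float64(0.0209), np.float64(-0.0001)] roll 0.0
```

View pics/c7.png

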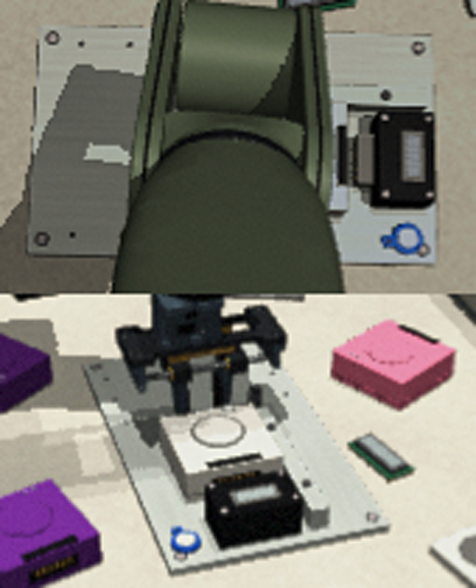

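The reader sits flat on the fence with its front about to meet the head. I'll push in 1 mm steps and watch the force.

```bash
python3 -m pendant '[{"xyz":[0,0.0015,0],"roll":0,"jaw":0.6},{"xyz":[0,0.003,0],"roll":0,"jaw":0.6},{"xyz":[0,0.0045,0],"roll":0,"jaw":0.6},{"xyz":[0,0.006,0],"roll":0,"jaw":0.6},{"xyz":[0,0.0075,0],"roll":0,"jaw":0.6},{"xyz":[0,0.009,0],"roll":0,"jaw":0.6},{"xyz":[0,0.0105,0],"roll":0,"jaw":0.6},{"xyz":[0,0.012,0],"roll":0,"jaw":0.6}]' 20
python3 - <<'E'
from h import *
rows([(-20,-4,24,0)])
E
```

```text
time_s: 16.65
ee_pos: [530.4, -29.4, 23.9]
ee_rot: [-179.8, -0.0, 0.9]
force: [0.5, 11.0, -0.1]
gripper_width: 36.6
t 16.65 dock [-20.    6.3] z 23.9 yawD -0.1 F [ 0.5 11.  -0.1] w 36.6
[np.float64(0.0), np.float64(0.0103), np.float64(-0.0001)] roll -0.1
```

```bash
python3 -m pendant '[{"xyz":[0,0.001,0],"roll":0,"jaw":0.6},{"xyz":[0,0.002,0],"roll":0,"jaw":0.6},{"xyz":[0,0.003,0],"roll":0,"jaw":0.6},{"xyz":[0,0.004,0],"roll":0,"jaw":0.6},{"xyz":[0,0.005,0],"roll":0,"jaw":0.6},{"xyz":[0,0.006,0],"roll":0,"jaw":0.6},{"xyz":[0,0.006,0],"roll":0,"jaw":0.6},{"xyz":[0,0.006,0],"roll":0,"jaw":0.6}]' 20
python3 - <<'E'
from h import *
rows([(-20,-4,24,0)])
E
```

```text
time_s: 17.65
ee_pos: [530.6, -34.3, 23.9]
ee_rot: [-179.8, -0.0, 0.9]
force: [0.1, 11.1, 0.1]
gripper_width: 36.5
t 17.65 dock [-20.    1.4] z 23.9 yawD -0.1 F [ 0.1 11.1  0.1] w 36.5
[np.float64(-0.0), np.float64(0.0054), np.float64(-0.0001)] roll -0.1
```

```bash
python3 -m pendant '[{"xyz":[0,0.0005,0],"roll":0,"jaw":0.6},{"xyz":[0,0.001,0],"roll":0,"jaw":0.6},{"xyz":[0,0.0015,0],"roll":0,"jaw":0.6},{"xyz":[0,0.002,0],"roll":0,"jaw":0.6},{"xyz":[0,0.0025,0],"roll":0,"jaw":0.6},{"xyz":[0,0.003,0],"roll":0,"jaw":0.6},{"xyz":[0,0.003,0],"roll":0,"jaw":0.6},{"xyz":[0,0.003,0],"roll":0,"jaw":0.6}]' 20
python3 - <<'E'
from h import *
rows([(-20,-4,24,0)])
E
```

```text
time_s: 18.65
ee_pos: [530.6, -37.2, 24.0]
ee_rot: [-179.8, -0.0, 0.9]
force: [-0.7, 11.8, -0.0]
gripper_width: 36.4
t 18.65 dock [-20.   -1.5] z 24.0 yawD -0.1 F [-0.7 11.8 -0. ] w 36.4
[np.float64(-0.0), np.float64(0.0025), np.float64(-0.0)] roll -0.1
```

```bash
python3 -m pendant '[{"xyz":[0,0.0004,0],"roll":0,"jaw":0.6},{"xyz":[0,0.0008,0],"roll":0,"jaw":0.6},{"xyz":[0,0.0012,0],"roll":0,"jaw":0.6},{"xyz":[0,0.0016,0],"roll":0,"jaw":0.6},{"xyz":[0,0.002,0],"roll":0,"jaw":0.6},{"xyz":[0,0.002,0],"roll":0,"jaw":0.6},{"xyz":[0,0.002,0],"roll":0,"jaw":0.6},{"xyz":[0,0.002,0],"roll":0,"jaw":0.6}]' 20
python3 - <<'E'
from h import *
rows([(-20,-4,24,0)])
E
```

```text
time_s: 19.65
ee_pos: [530.6, -39.1, 23.9]
ee_rot: [-179.8, -0.0, 0.9]
force: [0.3, 11.2, -0.0]
gripper_width: 36.5
t 19.65 dock [-20.   -3.5] z 23.9 yawD -0.1 F [ 0.3 11.2 -0. ] w 36.5
[np.float64(-0.0), np.float64(0.0005), np.float64(-0.0001)] roll -0.1
```

```bash
python3 -m pendant '[{"xyz":[0,0.0003,0],"roll":0,"jaw":0.6},{"xyz":[0,0.0006,0],"roll":0,"jaw":0.6},{"xyz":[0,0.0009,0],"roll":0,"jaw":0.6},{"xyz":[0,0.0012,0],"roll":0,"jaw":0.6},{"xyz":[0,0.0015,0],"roll":0,"jaw":0.6},{"xyz":[0,0.0015,0],"roll":0,"jaw":0.6},{"xyz":[0,0.0015,0],"roll":0,"jaw":0.6},{"xyz":[0,0.0015,0],"roll":0,"jaw":0.6}]' 20
python3 - <<'E'
from h import *
rows([(-20,-4,24,0)])
E
```

```text
time_s: 20.65
ee_pos: [530.7, -39.4, 24.0]
ee_rot: [-179.7, -0.0, 0.8]
force: [0.1, 16.6, -0.4]
gripper_width: 36.5
t 20.65 dock [-20.   -3.7] z 24.0 yawD -0.1 F [ 0.1 16.6 -0.4] w 36.5
[np.float64(-0.0), np.float64(0.0003), np.float64(-0.0)] roll -0.1
```

The force rose to 16.6 N with only 0.3 mm of motion: the head is on its hard stop. Retracting now to check.

```bash
python3 -m pendant '[{"xyz":[0,-0.002,0],"roll":0,"jaw":0.6},{"xyz":[0,-0.005,0],"roll":0,"jaw":0.6},{"xyz":[0,-0.015,0],"roll":0,"jaw":0.6},{"xyz":[0,-0.03,-0.02],"roll":0,"jaw":0.6},{"xyz":[0,-0.05,-0.06],"roll":0,"jaw":0.6},{"xyz":[0,-0.1,-0.1],"roll":0,"jaw":0.6},{"xyz":[0,-0.15,-0.14],"roll":0,"jaw":0.6},{"xyz":[0,-0.2,-0.16],"roll":0,"jaw":0.6}]' 20
python3 -m pendant '[{"xyz":[0,-0.03,0],"roll":0,"jaw":0.6},{"xyz":[0,-0.06,0],"roll":0,"jaw":0.6},{"xyz":[0,-0.09,0],"roll":0,"jaw":0.6},{"xyz":[0,-0.1,0],"roll":0,"jaw":0.6},{"xyz":[0,-0.1,0],"roll":0,"jaw":0.6},{"xyz":[0,-0.1,0],"roll":0,"jaw":0.6},{"xyz":[0,-0.1,0],"roll":0,"jaw":0.6},{"xyz":[0,-0.1,0],"roll":0,"jaw":0.6}]' 20
python3 - <<'E'
from h import *
a,_=grab('top','t8.png')
cv2.imwrite('pics/c8.png',cv2.resize(a[145:250,190:360],None,fx=4.7,fy=4.7,interpolation=cv2.INTER_CUBIC))
E
```

```text
time_s: 21.65
ee_pos: [527.9, 158.4, 186.5]
ee_rot: [-180.0, -0.2, 0.9]
force: [0.9, 0.7, -0.2]
gripper_width: 36.5
time_s: 22.65
ee_pos: [525.6, 256.3, 184.1]
ee_rot: [-180.0, -0.0, 0.9]
force: [-0.6, -0.3, -0.1]
gripper_width: 36.4
```

View pics/c8.png

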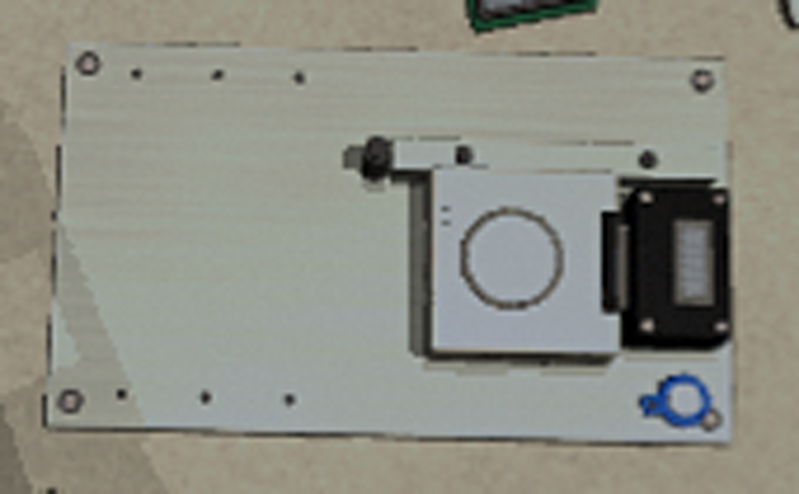

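Reader at crop (431–618, 171–352), flat along the fence with its strip against the head. One numeric check.

```bash
python3 - <<'E'
from h import *
f=lambda P:np.array(P,float)/4.7+[190,145]-0.4
rt=w2dock(onplane('top',f([(433,171),(617,174),(617,354),(430,350)]),54)[:,:2])
th2,t2,e2=kabsch([(-55,55),(55,55),(55,-55),(-55,-55)],rt);print('reader',np.degrees(th2)%360,t2,e2)
a=cv2.imread('pics/top0.png').astype(int);b=cv2.imread('pics/t8.png').astype(int)
d=(abs(a-b).max(2)>45).astype(np.uint8);n,_,st,_=cv2.connectedComponentsWithStats(d);print([s.tolist() for s in st[1:] if s[4]>15])
E
```

```text
reader 269.81970017071126 [-21.36354776 -74.49956805] [2.61984047 1.19824933 2.51141046 1.61742626]
[[0, 95, 224, 289, 25554], [215, 175, 47, 43, 360], [228, 178, 22, 22, 117], [277, 181, 45, 42, 646], [288, 189, 21, 22, 56], [0, 321, 6, 20, 83], [70, 325, 47, 59, 497], [0, 345, 49, 39, 1102], [231, 351, 20, 9, 86], [239, 361, 14, 5, 41]]
```

```bash
python3 -c "
from workcell import env
print(env.job_done())"
```

```text
the job is handed in; nothing more can be done
None
```

The reader is plugged in and the job is handed in; there was no verdict. I pushed it against the corner post and swung it a quarter turn until it lay flat on the fence. I then slid it along the fence until the head hit its hard stop, and backed the arm clear, finishing at 22.7 s of the 72 s allowed.

- **Final pose (top camera):** the centre is at dock x −21.4, y −74.5 mm, against −20 and −75 when home. It is turned 0.2° from the fence. The corner-fit residuals are up to 2.6 mm, so the x reading of −21.4 is within measurement error but not tight against the 3 mm limit.
- **Head:** the push held at about 11 N over the last ~10 mm. It then rose to 16.6 N with only 0.3 mm more travel, which I took as the hard stop. I had no direct reading of the head joint.
- **Force:** the highest I read was 16.6 N, but I only sampled it at the end of each move.
- **Other objects:** a before/after comparison of the top view showed changes on the right and in the middle only from the reader and dock. The arm and its shadow covered the left side of that image (parts tray, breadboard, model door), so nothing there was confirmed by that check. The arm was well above them at about 214 mm on the way in.
- **Disagreement:** my first reading of the head's front face was y −109 against the stated −120. I put it down to picking the wrong edge and did not use it.

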